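# Hold a sample carrier home in the bench reader

## Task

Slide the reader's amber guard fully open, then take the sample carrier with the yellow grip from the grey tray and stand it in the reader's channel in front of the brass plunger. Push it along the channel, against the plunger's spring, until it is home against the red stops, and finish there still holding it pressed on the stops, without ramming it and with the guard left open. Leave the other carriers and everything else on the bench where they are.

Things in the scene. Friction and masses are not known exactly. Their poses are not given: they have to be found in the camera images.
- reader: White bench instrument, fixed, 140 mm (x) by 340 mm (y from -195 to +145). Origin on the bench surface; x across the channel, y along it towards plunger and stops, z up. Deck 30 mm above the bench. White track walls at x = +-63 mm (12 mm thick) rise to 66 mm above the bench along its whole length; a blue plunger housing, also 66 mm high, fills the end from y = +81 mm.
- bay (a point): Point on the channel floor (the deck, 30 mm above the bench) on its centre line, at reader y = 0. The channel is 46 mm wide, from reader y = -125 to +75 mm, between aluminium walls 8 mm thick and 16 mm high. A carrier centred here is clear of the plunger: 31 mm from its face to the plunger tip. Axes as the reader's.
- guard (a joint): Position of the sliding guard, in m: 0 is shut over the channel, 0.125 is fully open (end stop). It grows as the guard slides towards the reader's -y. Sliding takes about 1.5 to 3 N and it stays where it is left.
- guard_handle (a point): Centre of the top of the guard's black tab, 114 mm above the bench; moves with the guard. Tab: 44 mm (reader x) by 14 mm (y), 40 mm high above the amber sheet. Sheet: 134 mm (x) by 122 mm (y), 5 mm thick, top 74 mm above the bench, reaching 12 mm beyond the tab's centre to reader -y and 110 mm to +y. Fully open, its +y edge is at reader y = -65 mm.
- plunger (a joint): How far the brass plunger is pushed in, in m: 0 is fully out, about 0.022 when a carrier rests on the stops. It moves along the reader's y and the spring drives it back: about 4 N at 0, rising 0.25 N per mm to about 9.5 N at the stops.
- plunger_tip (a point): Centre of the flat face of the brass plunger head (16 mm diameter), 22 mm above the channel floor on its centre line; at reader y = +51 mm when fully out.
- stop: Pair of red stop pads, fixed in the reader either side of the plunger (centres 15.5 mm off the centre line, each 9 mm wide, 34 mm high from the channel floor). Origin on the channel floor, on the centre line, in the plane of the stop faces, at reader y = +73 mm. A carrier resting on both has its centre 20 mm before this plane (reader y = +53 mm).
- carrier_yellow: Sample carrier to be used: dark steel-coloured block 40 by 40 mm, 38 mm high, with an upright square grip of yellow plastic 24 by 24 mm centred on top, from 38 to 82 mm above the underside. Origin at the centre of the underside, z up, x and y along its sides; mass about 0.2 kg.
- carrier_white: The same carrier with a white grip; stays in the tray.
- carrier_green: The same carrier with a green grip; stays in the tray.
- tray: Grey parking tray fixed to the bench, 235 mm (x) by 62 mm (y), 16 mm high, walls and floor 5 mm thick, three pockets in a row along x at a 77 mm pitch, one carrier standing in each (in any order). Origin at the centre of its underside.
- reagent: Amber reagent bottle, 56 mm across, 110 mm high, standing on the bench; leave alone. Origin at the centre of its underside.
- beaker: Open glass beaker, 70 mm across, 80 mm high; leave alone. Origin at the centre of its underside.
- jar: Clear jar with a blue cap, 60 mm across, 70 mm high; leave alone. Origin at the centre of its underside.
- tip_box: Blue pipette-tip box with clear lid, 88 by 123 mm, 70 mm high; leave alone. Origin at the centre of its underside.
- slide_tray: White open slide tray, 90 by 75 mm, 30 mm high; leave alone. Origin at the centre of its underside.

How it is judged:
On the way, in this order (a step that is already met when the one before it is completed fails the run):
1. the guard is slid fully open (value of joint guard above 0.115 m), for 0.2 s.
2. the yellow carrier stands upright in the channel (x of carrier_yellow in the frame of reader between -0.006 and 0.006 m and z of carrier_yellow in the frame of reader between 0.024 and 0.036 m and angle between carrier_yellow's own z axis and vertical below 0.12 rad and value of joint guard above 0.11 m), for 0.2 s.
3. the yellow carrier is pressed home on the stops against the spring (contact force between carrier_yellow and stop above 1 N and value of joint plunger above 0.0195 m), for 0.2 s.
At the end, for the whole second after the job is handed in: Still held, the yellow carrier is upright (0.12 rad) on the channel floor (6 mm), within 6 mm of the centre line, pressed on the red stops with over 1 N (centre under 22.5 mm from the stop plane, plunger in over 19.5 mm), at rest, guard still open (over 0.11 m) (all of step 2 and all of step 3 and y of carrier_yellow in the frame of stop above -0.0225 m and contact force between the fingers and carrier_yellow above 1 N and linear speed of carrier_yellow below 0.02 m/s); the arm keeps its last pose, push and grip.
It fails at once if the carrier is rammed on the stops with more than 45 N (contact force between carrier_yellow and stop above 45 N).
It fails at once if another carrier is disturbed (moved more than 20 mm) (distance of any of carrier_white, carrier_green from where it was at the start of the episode above 0.02 m).
It fails at once if another thing on the bench is disturbed (moved more than 20 mm) (distance of any of reagent, beaker, jar, tip_box, slide_tray from where it was at the start of the episode above 0.02 m).
It also fails if it takes over 61 s, if anything falls off the work surface, if the arm or the gripper's body presses on something with over 40 N, if the wrist force passes 120 N, or if a joint passes its speed limit or range.

## Robot

A 6-joint arm with a two-finger parallel gripper is mounted at the origin on the work surface. World frame = base frame: x ahead of the robot, y to its left, z up, the work surface at z = 0. Lengths are in m, angles in rad, forces in N, time in s.
With the tool pointing down it reaches from about 0.35 to 0.775 m from the base axis. Payload 7.3 kg.
Tool frame: the origin (TCP) lies at the centre of the arm's flange, where the gripper is bolted on; the fingertips stand 178 mm ahead of it and the grasp point (between the pads) lies 159 mm ahead of it; z points along the fingers, y is the line along which they close (so a half turn about z gives the same grasp; the last joint's range is limited). The gripper opens to 92 mm and grips with 3 to 60 N. Pads are 19 mm wide; open, the fingers measure 130 mm over their backs; the gripper's body (75 mm by 190 mm) begins 47 mm behind the grasp point.
Start: joints at [-1.254, 0.342, 1.524, -0, 1.275, -0.146], TCP at [0.234, -0.47, 0.405] pointing down, gripper open.
Joint ranges: [-2.53, 2.53], [-0.77, 2.02], [0.04, 2.7], [-1, 4.14], [0.28, 2.66], [-3.11, 3.11]. Speed limits (rad/s): [2.57, 2.57, 3.14, 3.14, 3.14, 3.14].

## Interface

Orientations are given as [roll, pitch, yaw] about the fixed x, y, z axes, in that order (R = Rz(yaw) Ry(pitch) Rx(roll)).
In Python, from cell import robot, read_camera, hand_in gives the robot as it stands (robot), with the cameras as plain functions and the job as plain functions.
- The arm moves only by the tool inch_along, called as a command line: name --argument value ..., lists and objects as JSON in quotes. Schema: {"type":"object","properties":{"offsets":{"type":"array","items":{"type":"number"},"minItems":6,"maxItems":48},"finger_gap":{"type":"number"},"clamp_n":{"type":"number"},"only":{"type":"string"},"quiet":{"type":"boolean"},"lines":{"type":"string"}},"required":["offsets"],"additionalProperties":false}. offsets is one flat list of numbers that holds 1 to 8 rows one after another, with no inner brackets; each row has 6 numbers: dx, dy, dz in m, then a rotation vector rx, ry, rz in rad; each row shifts and turns the commanded pose from where the row before left it, along the tool's axes as they then stand; what a row does not reach is not made up. A row lasts 1/12 s, in which the tool goes at most 0.0417 m and 0.125 rad, less where a joint would pass 70% of its speed; a pose out of reach is approached as far as the arm can. finger_gap is the finger opening in m, set as the call begins (left out keeps the last). The fingers move at their own pace and stop on an object; clamp_n is the grip in N (left out, the last holds). Time passes only in rows, so rows that do not move let the fingers close. The tool returns the time, the measured TCP pose, the force, the opening and the grip force at its end. only (a regular expression) keeps the lines of the reply that match it, lines (a string "A,B") keeps lines A to B, and quiet returns only ok. Input that does not fit is refused with a message, and nothing moves.
- robot.observe(): the state, without advancing time (a new reading comes with each control period).
- read_camera(name): name is "scene" or "top" or "wrist"; returns a dict with "image" (400x640x3 uint8, red, green, blue), "fx", "fy", "cx", "cy" (pixels), "pose" (4x4, takes a point from camera to world coordinates). Camera axes: x right, y down, z forward; pixel columns grow to the right and rows downward; lengths in m; the calibration is good to about 2 mm. A picture is of the moment at which its call begins. There is no depth.
- hand_in(): hands the job in; it is judged then, once.
The state is a dict: "time": time; "qpos": joint angles; "qvel": joint speeds; "joint_efforts": joint torques, N m; "tool_pos": TCP position; "tool_rot": TCP orientation; "contact_force": force on the tool from outside, world axes, zero at the start; "torque": the same for the moment, N m; "opening": finger opening in m; "grip_force": force on a finger pad.
Only numpy, scipy, OpenCV 4.12 (cv2) and the standard library are available. Lean on these libraries where they do the work, as an engineer would, in place of code of your own. Each camera call takes 0.05 s, during which the arm holds its last target. There are 200 camera calls.

## Working session

There is one attempt and no reset: what is moved stays moved. The work goes in short steps, Python scripts to look and compute and a tool call to move; the robot and the scene stay as the last step left them, time stands still between calls to the robot, and variables do not carry over. Pictures are saved under pics/ and viewed, at most 10 in all, crops included, and the job is handed in when it is done.

```bash
ls; mkdir -p pics
```

Run:
```python
from cell import robot, read_camera, hand_in
import cv2,numpy as np,pickle
d={}
for n in("scene","top","wrist"):
    c=read_camera(n);d[n]=c;cv2.imwrite(f"pics/{n}0.png",c["image"][...,::-1]);print(n,c["fx"],c["cx"],c["cy"],np.round(c["pose"],3).tolist())
pickle.dump(d,open("cams0.pkl","wb"))
s=robot.observe();print(s)
```

```text
cell.py
pics
scene 429.939760275863 326.7400478453309 205.59963989319732 [[0.162, 0.624, -0.764, 1.574], [0.987, -0.102, 0.127, -0.059], [0.001, -0.775, -0.632, 0.951], [0.0, 0.0, 0.0, 1.0]]
top 461.29599702225255 319.41090831941943 201.62509234708833 [[-0.029, -0.996, 0.079, 0.462], [-1.0, 0.028, -0.007, 0.083], [0.004, -0.08, -0.997, 1.309], [0.0, 0.0, 0.0, 1.0]]
wrist 323.16472464495405 320.03467488948996 196.9536046687565 [[0.446, -0.858, -0.254, 0.304], [-0.895, -0.429, -0.125, -0.435], [-0.002, 0.283, -0.959, 0.384], [0.0, 0.0, 0.0, 1.0]]
{'time': 0.15, 'qpos': array([-1.25394651e+00,  3.42515572e-01,  1.52477970e+00,  2.10442988e-05,
        1.27538859e+00, -1.46024829e-01]), 'qvel': array([-6.25095105e-04, -2.80536425e-03, -3.68895780e-03,  7.27982896e-05,
       -7.97477615e-04,  1.77860300e-04]), 'joint_efforts': array([ 3.63841691e-04, -4.31468904e+01, -2.44354892e+01,  7.16260518e-02,
        5.37004648e-02, -8.29463329e-05]), 'tool_pos': array([ 0.234403  , -0.46965293,  0.4042352 ]), 'tool_rot': array([-3.14051599e+00, -1.78689935e-04,  4.62868411e-01]), 'contact_force': array([ 0.33297278,  0.34125633, -0.35109851]), 'torque': array([0.00072514, 0.00713649, 0.0309192 ]), 'grip_force': 0.0, 'opening': 0.09169619408038591}
```

View pics/top0.png

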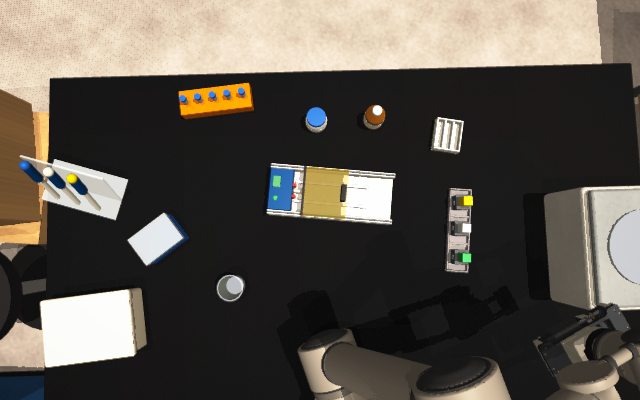

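View pics/scene0.png

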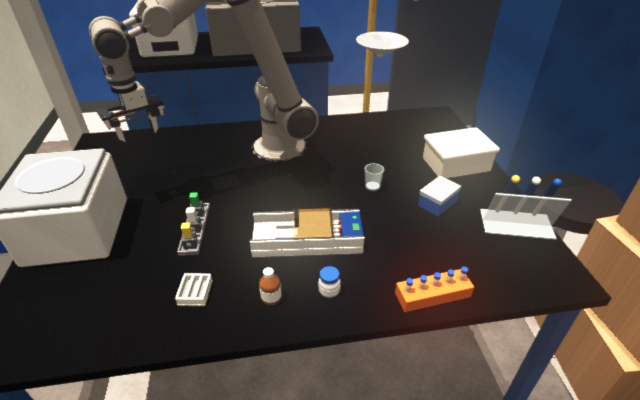

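The top view shows the reader spanning cols 268–395, rows 163–223, with +y to the left and the guard tab at (344,192). The yellow grip is at (467,201), at the upper end of the tray. The scene view shows the yellow grip at (186,231), on the side nearest the camera. Next I triangulate coarsely.

Create h.py:
```python
import cv2,numpy as np
def ray(c,u,v):
    P=np.array(c["pose"]);d=P[:3,:3]@np.array([(u-c["cx"])/c["fx"],(v-c["cy"])/c["fy"],1]);return P[:3,3],d/np.linalg.norm(d)
def onz(c,u,v,z):
    o,d=ray(c,u,v);return o+d*(z-o[2])/d[2]
def tri(rs):
    A=sum(np.eye(3)-np.outer(d,d) for o,d in rs);b=sum((np.eye(3)-np.outer(d,d))@o for o,d in rs)
    p=np.linalg.solve(A,b);return p,[round(float(np.linalg.norm(np.cross(p-o,d))),4) for o,d in rs]
def blob(c,lo,hi,roi=None,minA=20):
    h=cv2.cvtColor(c["image"],cv2.COLOR_RGB2HSV);m=cv2.inRange(h,np.array(lo),np.array(hi))
    if roi: k=np.zeros_like(m);k[roi[1]:roi[3],roi[0]:roi[2]]=1;m=m*k
    n,l,s,ce=cv2.connectedComponentsWithStats(m)
    return m,sorted([(int(s[i,4]),s[i,:4].tolist(),ce[i].round(1).tolist(),i) for i in range(1,n) if s[i,4]>=minA],reverse=True),l
```

Run:
```python
import pickle;from h import *
d=pickle.load(open("cams0.pkl","rb"));T,S=d["top"],d["scene"]
for c,r in((T,(440,180,490,280)),(S,(170,180,230,260))):
    print([x[:3] for x in blob(c,(22,120,120),(34,255,255),r,8)[1]])
y=[blob(c,(22,120,120),(34,255,255),r,8)[1][0][2] for c,r in((T,(440,180,490,280)),(S,(170,180,230,260)))]
print(tri([ray(T,*y[0]),ray(S,*y[1])]))
print('tab',onz(T,344,190,.114), 'walls',[onz(T,u,v,.066).round(3) for u,v in((271,164),(395,173),(267,213),(391,222))])
print('tray',[onz(T,u,v,.016).round(3) for u,v in((450,189),(472,189),(446,271),(468,272))])
i=cv2.resize(T["image"][150:290,255:495],None,fx=3.3,fy=3.3,interpolation=cv2.INTER_CUBIC)
cv2.imwrite("pics/topcrop.png",i[...,::-1])
```

```text
[(98, [463, 196, 10, 10], [467.6, 200.5])]
[(31, [181, 222, 10, 7], [184.8, 225.2])]
(array([ 0.55143256, -0.32136652,  0.08575147]), [0.0016, 0.0016])
tab [0.58598049 0.01038612 0.114     ] walls [array([0.668, 0.204, 0.066]), array([ 0.633, -0.133,  0.066]), array([0.535, 0.217, 0.066]), array([ 0.501, -0.116,  0.066])]
tray [array([ 0.59 , -0.295,  0.016]), array([ 0.589, -0.357,  0.016]), array([ 0.362, -0.272,  0.016]), array([ 0.357, -0.333,  0.016])]
```

View pics/topcrop.png

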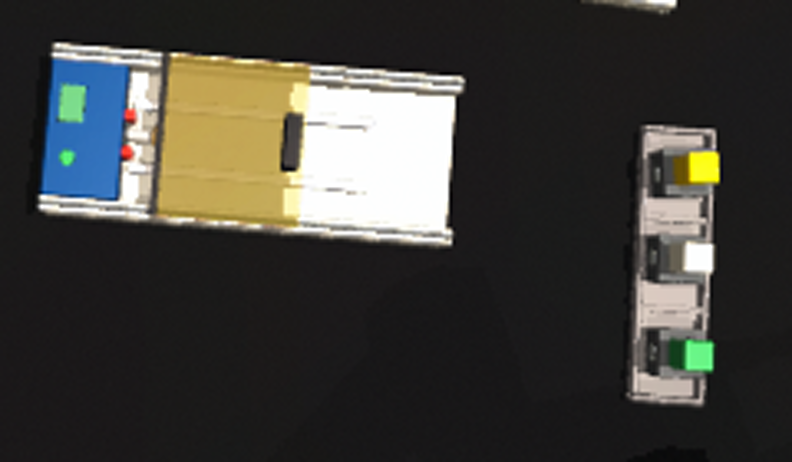

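The crop shows the reader turned by about -0.10 rad, with the red stops near (297,185). The yellow carrier is at the tray's far end and roughly parallel to the reader. I'll turn the tool to yaw -0.10 and move to look from the wrist camera.

inch_along --offsets '[0, 0, 0, 0, 0, 0.113, 0, 0, 0, 0, 0, 0.113, 0, 0, 0, 0, 0, 0.113, 0, 0, 0, 0, 0, 0.113, 0, 0, 0, 0, 0, 0.113]' --finger_gap 0.09 --clamp_n 10

```text
time: 0.57
tool_pos: [0.2344, -0.4697, 0.4044]
tool_rot: [-3.141, 0.0, -0.108]
contact_force: [0.0, -0.2, -1.1]
opening: 0.09
grip_force: 0.0
```

inch_along --offsets '[0.027, -0.027, 0, 0, 0, 0, 0.027, -0.027, 0, 0, 0, 0, 0.027, -0.027, 0, 0, 0, 0, 0.027, -0.027, 0, 0, 0, 0, 0.027, -0.027, 0, 0, 0, 0, 0.027, -0.027, 0, 0, 0, 0, 0.027, -0.027, 0, 0, 0, 0, 0, 0, 0, 0, 0, 0]'

```text
time: 1.23
tool_pos: [0.4454, -0.2969, 0.4045]
tool_rot: [-3.14, -0.002, -0.097]
contact_force: [-0.8, 0.5, -0.1]
opening: 0.0901
grip_force: 0.0
```

Run:
```python
from cell import robot, read_camera, hand_in
import pickle,cv2
c=read_camera("wrist");s=robot.observe();pickle.dump((c,s),open("w1.pkl","wb"))
cv2.imwrite("pics/w1.png",c["image"][...,::-1]);print(c["pose"].round(3),s["tool_pos"],s["tool_rot"])
```

```text
[[-0.096 -0.955 -0.28   0.522]
 [-0.995  0.092  0.029 -0.304]
 [-0.002  0.282 -0.959  0.385]
 [ 0.     0.     0.     1.   ]] [ 0.44370847 -0.29867931  0.40432879] [-3.14085317e+00  1.81335101e-04 -9.69229337e-02]
```

View pics/w1.png

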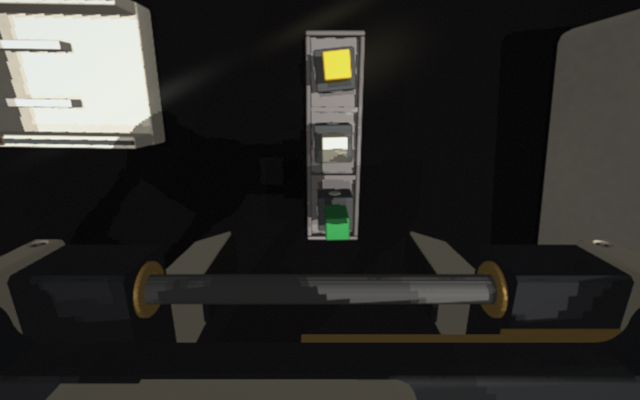

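The wrist image shows the yellow grip top at (337,65), white at (336,148), green at (337,222), and the reader's open end at the upper left. Next I move over the reader for a second view.

inch_along --offsets '[0.003, -0.038, 0, 0, 0, 0, 0.003, -0.038, 0, 0, 0, 0, 0.003, -0.038, 0, 0, 0, 0, 0.003, -0.038, 0, 0, 0, 0, 0.003, -0.038, 0, 0, 0, 0, 0.003, -0.038, 0, 0, 0, 0, 0.003, -0.038, 0, 0, 0, 0, 0, 0, 0, 0, 0, 0]'

```text
time: 1.95
tool_pos: [0.4897, -0.0343, 0.4047]
tool_rot: [-3.14, 0.0, -0.098]
contact_force: [-0.1, 0.7, -0.1]
opening: 0.09
grip_force: 0.0
```

Run:
```python
from cell import robot, read_camera, hand_in
import pickle,cv2
from h import *
c=read_camera("wrist");s=robot.observe();pickle.dump((c,s),open("w2.pkl","wb"))
cv2.imwrite("pics/w2.png",c["image"][...,::-1]);print(s["tool_pos"],s["tool_rot"])
w=pickle.load(open("w1.pkl","rb"))[0]
for k in(w,c):
    m,b,l=blob(k,(22,150,150),(34,255,255),None,60)
    for x in b[:4]: print(x[:3],cv2.minAreaRect(np.argwhere(l==x[3])[:,::-1].astype(np.float32)))
```

```text
[ 0.48958098 -0.03667425  0.40463087] [-3.14154596e+00  3.73691859e-04 -9.80039789e-02]
(802, [323, 49, 29, 31], [336.7, 64.2]) ((336.71722412109375, 64.10690307617188), (29.564191818237305, 27.488054275512695), 85.2363510131836)
(357, [625, 72, 15, 30], [633.1, 87.4]) ((632.0, 86.5), (29.0, 14.0), 90.0)
```

View pics/w2.png

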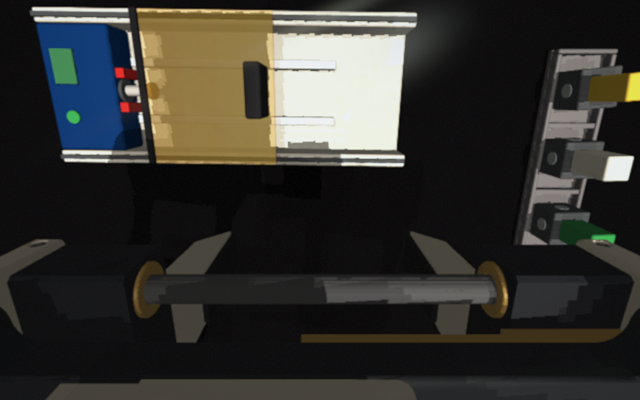

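This view shows the guard tab at cols 244–268, rows 62–118, the red stops at (125,72) and (130,107), and the plunger tip near (150,90). The channel walls run along rows 65 and 121, and the white track walls' outer edges are visible. I'll fit the reader's centre line and triangulate the tab and yellow grip.

Run:
```python
import pickle
from h import *
c,s=pickle.load(open("w2.pkl","rb"));w,_=pickle.load(open("w1.pkl","rb"));T=pickle.load(open("cams0.pkl","rb"))["top"]
g=cv2.cvtColor(c["image"],cv2.COLOR_RGB2GRAY)
lo,up=[],[]
for u in range(70,395,5):
    r=np.where(g[:185,u]>100)[0];up.append((u,r[0]));lo.append((u,r[-1]+1))
W=[]
for n,e in(("up",up),("lo",lo)):
    P=np.array([onz(c,u,v-.5,.066)[:2] for u,v in e]);k=np.polyfit(P[:,1],P[:,0],1)
    r=P[:,0]-np.polyval(k,P[:,1]);ok=abs(r)<.0015;k=np.polyfit(P[ok,1],P[ok,0],1);W.append(k);print(n,k,ok.sum(),len(ok))
s_=(W[0][0]+W[1][0])/2;off=(W[0][1]+W[1][1])/2;n=np.sqrt(1+s_**2)
print("yaw",-np.arctan(s_),"width",(np.polyval(W[0],.05)-np.polyval(W[1],.05))/n,"centre line x =",off,"+",s_,"*y")
# end faces: right end columns on wall tops
for v in(14,160): 
    r=np.where(g[v,:470]>100)[0];print("right end",v,r[-1],onz(c,r[-1]+.5,v,.066))
# tab
print("row90",g[90,236:276].tolist());print("col255",g[50:130,254].tolist())
# red
m,b,l=blob(c,(0,150,90),(8,255,255),(90,40,170,130),10);print([x[:3] for x in b])
yc=[336.7,64.2]
for z in (.082,.085,.087,.09): print(z,onz(w,*yc,z).round(4),onz(T,467.6,200.5,z).round(4))
m,b,l=blob(c,(22,120,60),(34,255,255),(560,60,640,110),10);print([x[:3] for x in b])
print("rowy",c["image"][88,580:640].tolist()[::3])
```

```text
up [0.11183978 0.64822972] 48 65
lo [0.11406221 0.51009776] 47 65
yaw -0.11247429939128885 width 0.1371487439494811 centre line x = 0.5791637425820781 + 0.11295099588616082 *y
right end 14 416 [ 0.6317383  -0.13261999  0.066     ]
right end 160 236 [0.51896026 0.04750497 0.066     ]
row90 [127, 126, 126, 127, 126, 127, 127, 107, 60, 32, 34, 36, 36, 38, 38, 39, 40, 40, 41, 41, 42, 43, 41, 36, 25, 15, 15, 13, 15, 13, 12, 43, 133, 195, 209, 208, 207, 200, 196, 208]
col255 [131, 131, 131, 131, 130, 131, 130, 131, 130, 130, 118, 82, 49, 48, 49, 46, 46, 45, 44, 43, 43, 41, 41, 41, 41, 41, 41, 41, 42, 41, 41, 41, 41, 41, 41, 40, 41, 41, 40, 41, 41, 42, 42, 41, 41, 41, 42, 42, 41, 42, 42, 42, 40, 41, 41, 42, 42, 41, 41, 41, 42, 42, 42, 41, 41, 41, 39, 34, 59, 109, 130, 129, 128, 126, 127, 127, 128, 127, 127, 126]
[(159, [121, 102, 20, 10], [129.8, 106.6]), (85, [115, 68, 11, 10], [119.9, 72.6]), (57, [125, 69, 11, 9], [130.2, 73.1])]
0.082 [ 0.5524 -0.3208  0.082 ] [ 0.5517 -0.3209  0.082 ]
0.085 [ 0.5521 -0.3207  0.085 ] [ 0.5515 -0.3199  0.085 ]
0.087 [ 0.5519 -0.3205  0.087 ] [ 0.5513 -0.3192  0.087 ]
0.09 [ 0.5516 -0.3204  0.09  ] [ 0.5511 -0.3183  0.09  ]
[(1349, [588, 72, 52, 30], [615.2, 87.5])]
rowy [[41, 42, 43], [49, 50, 50], [48, 49, 49], [64, 55, 32], [75, 62, 20], [75, 61, 19], [76, 63, 20], [75, 61, 18], [76, 62, 18], [76, 61, 18], [77, 62, 20], [76, 61, 17], [77, 63, 19], [76, 62, 19], [76, 62, 18], [79, 65, 20], [218, 180, 60], [231, 228, 78], [231, 227, 78], [231, 227, 78]]
```

Add to h.py:
```python
O=np.array([.5869,.0688]);YAW=-.1125
RX=np.array([np.cos(YAW),np.sin(YAW)]);RY=np.array([-np.sin(YAW),np.cos(YAW)])
def loc(p): d=np.array(p)[:2]-O;return np.array([d@RX,d@RY]).round(4)
def wld(x,y): return O+x*RX+y*RY
def need(s,p,z):
    from scipy.spatial.transform import Rotation as R
    r=R.from_euler("xyz",s["tool_rot"]);return r.inv().apply(np.r_[p,z]-s["tool_pos"]).round(4)
```

Run:
```python
import pickle
from h import *
from cell import robot, read_camera, hand_in
c,s=pickle.load(open("w2.pkl","rb"));T=pickle.load(open("cams0.pkl","rb"))["top"]
g=cv2.cvtColor(T["image"],cv2.COLOR_RGB2GRAY)
print(g[192,334:356].tolist(),g[178:206,343].tolist())
p=onz(c,252,89.7,.114);print("tab",p,loc(p),[loc(onz(c,*q,.114)) for q in((244,61.5),(260,61.5),(244,118),(260,118))])
print(tri([ray(c,252,89.7),ray(T,342.7,192)]))
s=robot.observe();print(s["tool_pos"],s["tool_rot"],need(s,wld(0,-.05),.259),need(s,p[:2],.259))
```

```text
[167, 167, 166, 167, 167, 165, 123, 33, 65, 69, 70, 86, 166, 249, 254, 254, 254, 254, 254, 254, 254, 254] [235, 238, 239, 239, 193, 170, 85, 62, 64, 64, 65, 66, 67, 67, 69, 70, 70, 71, 70, 72, 71, 74, 51, 21, 235, 239, 244, 246]
tab [0.58073819 0.01216003 0.114     ] [ 0.0002 -0.057 ] [array([ 0.021 , -0.0517]), array([ 0.0212, -0.0641]), array([-0.0218, -0.0495]), array([-0.0216, -0.0625])]
(array([0.58129624, 0.01352065, 0.10734306]), [0.0002, 0.0002])
[ 0.48958098 -0.03667425  0.40463087] [-3.14154596e+00  3.73691859e-04 -9.80039789e-02] [ 0.0859 -0.0645  0.1456] [ 0.086  -0.0575  0.1456]
```

inch_along --offsets '[0.0287, -0.0193, 0, 0, 0, 0.0145, 0.0287, -0.0193, 0, 0, 0, 0, 0.0287, -0.0193, 0, 0, 0, 0, 0, 0, 0.034, 0, 0, 0, 0, 0, 0.034, 0, 0, 0, 0, 0, 0.034, 0, 0, 0, 0, 0, 0.034, 0, 0, 0, 0, 0, 0, 0, 0, 0]'

```text
time: 2.67
tool_pos: [0.5795, 0.0073, 0.2619]
tool_rot: [3.141, 0.013, -0.119]
contact_force: [-1.3, 0.1, -1.0]
opening: 0.0901
grip_force: 0.0
```

Run:
```python
from h import *
from cell import robot, read_camera, hand_in
s=robot.observe();print(s["tool_pos"],s["tool_rot"],loc(s["tool_pos"]),need(s,[.58074,.01216],.259))
c=read_camera("wrist");cv2.imwrite("pics/w3.png",c["image"][...,::-1])
```

```text
[0.57948115 0.00727614 0.26194146] [ 3.14087237  0.01309697 -0.11879199] [-0.0005 -0.062 ] [ 0.0007 -0.005   0.0029]
```

View pics/w3.png

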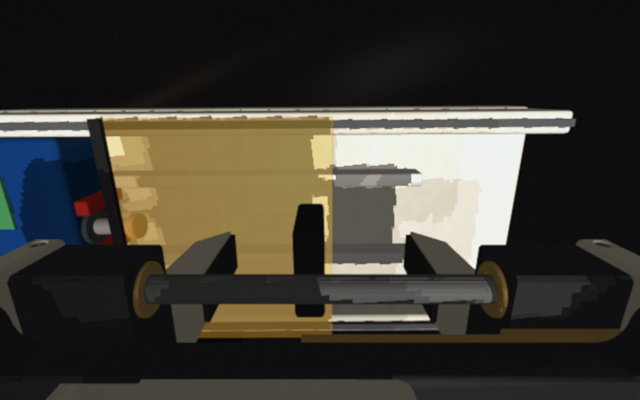

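The tab at col 309 is between the fingers (inner edges at about 235 and 408). I close on it and slide.

inch_along --offsets '[0, -0.005, 0.002, 0, 0, 0, 0, 0, 0, 0, 0, 0, 0, 0, 0, 0, 0, 0, 0, 0, 0, 0, 0, 0, 0, 0, 0, 0, 0, 0, 0, 0, 0, 0, 0, 0]' --finger_gap 0 --clamp_n 15

```text
time: 3.22
tool_pos: [0.5824, 0.0143, 0.2676]
tool_rot: [3.141, -0.002, -0.116]
contact_force: [-0.4, -0.3, 0.5]
opening: 0.0548
grip_force: 0.0
```

inch_along --offsets '[0, 0, 0, 0, 0, 0, 0, 0.01, 0, 0, 0, 0, 0, 0.015, 0, 0, 0, 0, 0, 0.015, 0, 0, 0, 0, 0, 0.015, 0, 0, 0, 0, 0, 0.015, 0, 0, 0, 0, 0, 0.015, 0, 0, 0, 0, 0, 0, 0, 0, 0, 0]'

```text
time: 3.88
tool_pos: [0.5723, -0.0728, 0.2668]
tool_rot: [3.14, -0.001, -0.119]
contact_force: [1.1, -2.7, 0.8]
opening: 0.0139
grip_force: 15.0
```

```bash
python3 -c "
from h import *
from cell import robot, read_camera, hand_in
s=robot.observe();print(loc(s['tool_pos']),s['tool_rot'])"
```

```text
[ 0.0014 -0.1424] [ 3.14041255e+00 -6.10401880e-04 -1.18698072e-01]
```

inch_along --offsets '[0, 0.012, 0, 0, 0, 0, 0, 0.012, 0, 0, 0, 0, 0, 0.006, 0, 0, 0, 0, 0, 0, 0, 0, 0, 0]'

```text
time: 4.22
tool_pos: [0.569, -0.1014, 0.2668]
tool_rot: [3.14, -0.001, -0.118]
contact_force: [1.8, -1.5, -0.4]
opening: 0.0139
grip_force: 15.0
```

inch_along --offsets '[0, 0.002, 0, 0, 0, 0, 0, 0.002, 0, 0, 0, 0, 0, 0, 0, 0, 0, 0]'

```text
time: 4.47
tool_pos: [0.5687, -0.1039, 0.2668]
tool_rot: [3.141, -0.001, -0.116]
contact_force: [4.0, -0.2, -0.5]
opening: 0.014
grip_force: 15.0
```

inch_along --offsets '[0, 0.002, 0, 0, 0, 0, 0, 0.001, 0, 0, 0, 0, 0, 0, 0, 0, 0, 0]'

```text
time: 4.72
tool_pos: [0.5684, -0.1063, 0.2668]
tool_rot: [-3.141, -0.001, -0.117]
contact_force: [4.5, 3.4, -0.6]
opening: 0.0137
grip_force: 15.0
```

```bash
python3 -c "
from h import *
from cell import robot, read_camera, hand_in
s=robot.observe();print(loc(s['tool_pos']),s['tool_rot'])"
```

```text
[ 0.0013 -0.176 ] [-3.14052198e+00 -9.38854110e-04 -1.16553978e-01]
```

inch_along --offsets '[-0.001, 0.002, 0, 0, 0, 0, 0, 0.001, 0, 0, 0, 0, 0, 0, 0, 0, 0, 0]'

```text
time: 4.97
tool_pos: [0.5679, -0.1071, 0.2668]
tool_rot: [-3.136, -0.003, -0.117]
contact_force: [12.1, 15.4, -2.5]
opening: 0.0143
grip_force: 15.0
```

inch_along --offsets '[0, 0.002, 0, 0, 0, 0, 0, 0.001, 0, 0, 0, 0, 0, 0, 0, 0, 0, 0]'

```text
time: 5.22
tool_pos: [0.5678, -0.1079, 0.2667]
tool_rot: [-3.132, -0.003, -0.117]
contact_force: [14.6, 25.8, -0.2]
opening: 0.0139
grip_force: 15.0
```

Run:
```python
from h import *
import pickle
from cell import robot, read_camera, hand_in
s=robot.observe();print(loc(s['tool_pos']),s['tool_rot'])
T=read_camera("top");pickle.dump(T,open("T2.pkl","wb"))
cv2.imwrite("pics/T2.png",cv2.resize(T["image"][150:240,255:415],None,fx=4,fy=4)[...,::-1])
```

```text
[ 0.0009 -0.1777] [-3.13197125e+00 -2.90698727e-03 -1.16812554e-01]
```

View pics/T2.png

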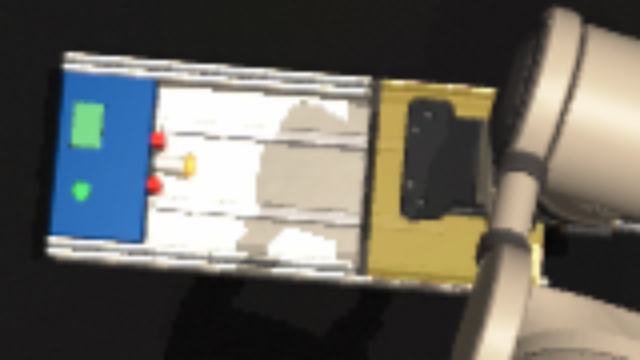

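The guard is at its end stop: its force rose to about 26 N, and the picture shows the channel clear with the sheet's +y edge at col ≈367 of the crop. I release, rise, and move to above the yellow carrier for a closer look.

inch_along --offsets '[0, 0, 0, 0, 0, 0, 0, 0, 0, 0, 0, 0, 0, 0, 0, 0, 0, 0, 0, 0, 0, 0, 0, 0, 0, 0, -0.03, 0, 0, 0, 0, 0, -0.04, 0, 0, 0, 0, 0, -0.03, 0, 0, 0, 0, 0, 0, 0, 0, 0]' --finger_gap 0.09 --clamp_n 15

```text
time: 5.93
tool_pos: [0.5671, -0.1135, 0.3733]
tool_rot: [3.139, -0.01, -0.117]
contact_force: [1.2, -0.6, 0.6]
opening: 0.0627
grip_force: 0.0
```

inch_along --offsets '[-0.006, 0.035, 0, 0, 0, 0, -0.006, 0.035, 0, 0, 0, 0, -0.006, 0.035, 0, 0, 0, 0, -0.006, 0.035, 0, 0, 0, 0, -0.006, 0.035, 0, 0, 0, 0, -0.006, 0.035, 0, 0, 0, 0, 0, 0, 0, 0, 0, 0, 0, 0, 0, 0, 0, 0]'

```text
time: 6.6
tool_pos: [0.5049, -0.319, 0.3658]
tool_rot: [-3.141, 0.002, -0.121]
contact_force: [0.4, 0.8, -0.2]
opening: 0.0899
grip_force: 0.0
```

Run:
```python
from h import *
import pickle
from cell import robot, read_camera, hand_in
c=read_camera("wrist");s=robot.observe();pickle.dump((c,s),open("w4.pkl","wb"));print(s["tool_pos"],s["tool_rot"])
cv2.imwrite("pics/w4.png",c["image"][...,::-1])
w=pickle.load(open("w1.pkl","rb"))[0]
for k in(w,c):
  h=blob(k,(22,120,60),(34,255,255),None,60)[1][0];print(h[:3])
  m,b,l=blob(k,(22,150,190),(34,255,255),None,60);q=np.argwhere(l==b[0][3])[:,::-1].astype(np.float32)
  print(b[0][:3]); P=np.array([onz(k,*x,.087)[:2] for x in q],np.float32)
  r=cv2.minAreaRect(P*1000);print("rect mm",r)
```

```text
[ 0.5054998  -0.31761044  0.36594161] [-3.14043743e+00  1.70451950e-03 -1.18894534e-01]
(890, [322, 49, 30, 34], [336.3, 65.2])
(758, [323, 49, 28, 31], [336.9, 63.9])
rect mm ((551.9049072265625, -320.73883056640625), (22.852184295654297, 22.793216705322266), 0.2202206552028656)
(979, [0, 200, 89, 14], [42.6, 207.2])Traceback (most recent call last):
  File "<stdin>", line 9, in <module>
IndexError: list index out of range
```

View pics/w4.png

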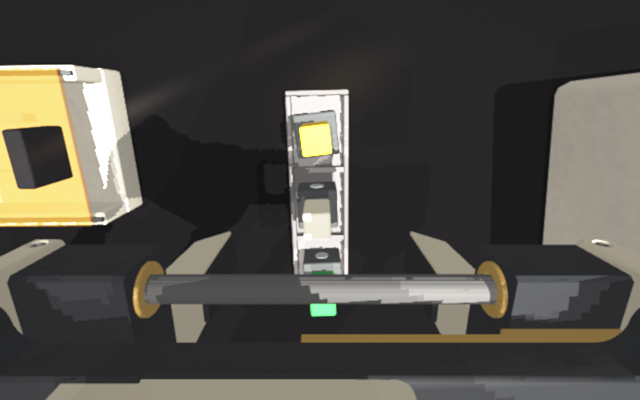

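The yellow grip top is at about (316,140), turned a few degrees from the tray. I compute its position, height and yaw from two wrist views.

Run:
```python
from h import *
import pickle
from cell import robot, read_camera, hand_in
s=robot.observe()
c=pickle.load(open("w4.pkl","rb"))[0];w=pickle.load(open("w1.pkl","rb"))[0]
print(c["image"][[120,125,140,153,157,160],316].tolist())
cs=[]
for k,roi in((w,(310,30,365,100)),(c,(285,100,350,180))):
  m,b,l=blob(k,(22,150,185),(38,255,255),roi,60);q=np.argwhere(l==b[0][3])[:,::-1].astype(np.float32);cs.append(b[0][2])
  P=np.array([onz(k,*x,.087)[:2] for x in q],np.float32);print(b[0][:3],cv2.minAreaRect(P*1000))
print(tri([ray(w,*cs[0]),ray(c,*cs[1])]))
# carrier body corner check: tool target
for z in(.087,):
  p=onz(c,*cs[1],z)[:2];print(p,need(s,p,.225),need(s,[.5519,-.3206],.225))
```

```text
[[190, 194, 191], [255, 255, 110], [255, 255, 173], [255, 255, 163], [138, 135, 139], [159, 154, 150]]
(767, [323, 49, 29, 31], [337.0, 64.0]) ((551.934814453125, -320.75762939453125), (22.93633270263672, 23.03717613220215), 89.81411743164062)Traceback (most recent call last):
  File "<stdin>", line 9, in <module>
IndexError: list index out of range
```

Run:
```python
from h import *
import pickle
from cell import robot, read_camera, hand_in
s=robot.observe()
c=pickle.load(open("w4.pkl","rb"))[0];w=pickle.load(open("w1.pkl","rb"))[0]
cs=[]
for k,roi,lo in((w,(310,30,365,100),150),(c,(285,100,350,180),55)):
  m,b,l=blob(k,(22,lo,185),(38,255,255),roi,60);q=np.argwhere(l==b[0][3])[:,::-1].astype(np.float32);cs.append(b[0][2])
  P=np.array([onz(k,*x,.087)[:2] for x in q],np.float32);print(b[0][:3],cv2.minAreaRect(P*1000))
print(tri([ray(w,*cs[0]),ray(c,*cs[1])]))
p=onz(c,*cs[1],.087)[:2];print(p,s["tool_pos"],s["tool_rot"],need(s,p,.227))
```

```text
(767, [323, 49, 29, 31], [337.0, 64.0]) ((551.934814453125, -320.75762939453125), (22.93633270263672, 23.03717613220215), 89.81411743164062)
(963, [299, 121, 33, 36], [315.4, 139.4]) ((553.0880126953125, -320.41204833984375), (24.313446044921875, 25.8154354095459), 89.73342895507812)
(array([ 0.55242804, -0.32070006,  0.08448268]), [0.0003, 0.0003])
[ 0.55281136 -0.32051617] [ 0.5054998  -0.31761044  0.36594161] [-3.14043743e+00  1.70451950e-03 -1.18894534e-01] [ 0.0476 -0.0026  0.1389]
```

inch_along --offsets '[0, 0, 0, 0, 0, -0.119, 0.0157, 0.001, 0, 0, 0, 0, 0.0157, 0.001, 0, 0, 0, 0, 0.0157, 0.001, 0.01, 0, 0, 0, 0, 0, 0.03, 0, 0, 0, 0, 0, 0.03, 0, 0, 0, 0, 0, 0, 0, 0, 0, 0, 0, 0, 0, 0, 0]'

```text
time: 7.32
tool_pos: [0.5534, -0.3185, 0.2954]
tool_rot: [-3.139, 0.004, 0.004]
contact_force: [0.6, 0.5, 0.1]
opening: 0.0897
grip_force: 0.0
```

```bash
python3 -c "
from h import *
from cell import robot, read_camera, hand_in
s=robot.observe();print(s['tool_pos'],s['tool_rot'],need(s,[.5525,-.3206],.227))"
```

```text
[ 0.55341374 -0.31846618  0.29543962] [-3.13878866  0.00364975  0.00386029] [-0.0007  0.0023  0.0684]
```

inch_along --offsets '[-0.001, 0.002, 0.025, 0, 0, -0.004, 0, 0, 0.025, 0, 0, 0, 0, 0, 0.015, 0, 0, 0, 0, 0, 0.003, 0, 0, 0, 0, 0, 0, 0, 0, 0, 0, 0, 0, 0, 0, 0]'

```text
time: 7.82
tool_pos: [0.5531, -0.3221, 0.2311]
tool_rot: [3.139, -0.003, 0.007]
contact_force: [0.8, 0.1, 0.6]
opening: 0.0898
grip_force: 0.0
```

inch_along --offsets '[0, 0, 0, 0, 0, 0, 0, 0, 0, 0, 0, 0, 0, 0, 0, 0, 0, 0, 0, 0, 0, 0, 0, 0, 0, 0, 0, 0, 0, 0, 0, 0, 0, 0, 0, 0, 0, 0, 0, 0, 0, 0, 0, 0, 0, 0, 0, 0]' --finger_gap 0 --clamp_n 35

```text
time: 8.48
tool_pos: [0.5523, -0.322, 0.2287]
tool_rot: [3.142, 0.0, 0.006]
contact_force: [0.7, 0.6, -0.6]
opening: 0.0412
grip_force: 0.0
```

inch_along --offsets '[0, 0, 0, 0, 0, 0, 0, 0, 0, 0, 0, 0, 0, 0, 0, 0, 0, 0, 0, 0, 0, 0, 0, 0]'

```text
time: 8.82
tool_pos: [0.5523, -0.3219, 0.2285]
tool_rot: [-3.141, 0.0, 0.006]
contact_force: [-0.2, 0.5, -0.6]
opening: 0.0236
grip_force: 35.0
```

```bash
python3 -c "
from h import *
from cell import robot, read_camera, hand_in
s=robot.observe();print(s['tool_pos'],s['tool_rot'])"
```

```text
[ 0.55233119 -0.32189801  0.22854024] [-3.14136817e+00  2.67965805e-04  6.32824835e-03]
```

Grasped: opening 23.6 mm, 35 N. I lift clear of the guard tab, turn to the reader's yaw, and carry it over the bay.

inch_along --offsets '[0, 0, -0.015, 0, 0, 0, 0, 0, -0.03, 0, 0, 0, 0, 0, -0.035, 0, 0, 0, 0, 0, -0.035, 0, 0, 0, 0, 0, -0.03, 0, 0, 0, 0, 0, 0, 0, 0, 0.06, 0, 0, 0, 0, 0, 0.059, 0, 0, 0, 0, 0, 0]'

```text
time: 9.48
tool_pos: [0.5522, -0.3219, 0.374]
tool_rot: [3.141, -0.0, -0.115]
contact_force: [-0.5, -0.0, -3.0]
opening: 0.0239
grip_force: 35.0
```

inch_along --offsets '[0, -0.02, 0, 0, 0, 0, -0.001, -0.034, 0, 0, 0, 0, -0.001, -0.034, 0, 0, 0, 0, -0.001, -0.034, 0, 0, 0, 0, -0.001, -0.034, 0, 0, 0, 0, -0.001, -0.034, 0, 0, 0, 0, -0.001, -0.034, 0, 0, 0, 0, -0.001, -0.034, 0, 0, 0, 0]'

```text
time: 10.15
tool_pos: [0.5741, -0.0632, 0.373]
tool_rot: [-3.142, 0.001, -0.111]
contact_force: [1.0, -0.6, -1.9]
opening: 0.0236
grip_force: 35.0
```

inch_along --offsets '[-0.001, -0.034, 0, 0, 0, 0, -0.001, -0.034, 0, 0, 0, 0, -0.001, -0.034, 0, 0, 0, 0, -0.001, -0.02, 0, 0, 0, 0, 0, -0.01, 0, 0, 0, 0, 0, 0, 0, 0, 0, 0, 0, 0, 0, 0, 0, 0]'

```text
time: 10.73
tool_pos: [0.5853, 0.0664, 0.3732]
tool_rot: [3.141, 0.001, -0.111]
contact_force: [0.0, 0.8, -1.9]
opening: 0.0239
grip_force: 35.0
```

```bash
python3 -c "
from h import *
from cell import robot, read_camera, hand_in
s=robot.observe();print(s['tool_pos'],s['tool_rot'],loc(s['tool_pos']),need(s,wld(0,0),.32))"
```

```text
[0.58526916 0.06638005 0.37319077] [ 3.14069870e+00  8.75919237e-04 -1.11294623e-01] [-0.0013 -0.0026] [ 0.0014 -0.0026  0.0532]
```

inch_along --offsets '[0.001, -0.002, 0.02, 0, 0, 0, 0, 0, 0.03, 0, 0, 0, 0, 0, 0.015, 0, 0, 0, 0, 0, 0, 0, 0, 0, 0, 0, 0, 0, 0, 0]'

```text
time: 11.15
tool_pos: [0.5866, 0.067, 0.3082]
tool_rot: [3.141, 0.002, -0.114]
contact_force: [-0.1, 0.5, -1.6]
opening: 0.0237
grip_force: 35.0
```

Run:
```python
from h import *
import pickle
from cell import robot, read_camera, hand_in
d={n:read_camera(n) for n in("wrist","top","scene")};s=robot.observe();pickle.dump((d,s),open("p5.pkl","wb"))
print(s['tool_pos'],s['tool_rot'],loc(s['tool_pos']))
a=d["wrist"]["image"][:350];a=cv2.resize(a,(640,350))
t=cv2.resize(d["top"]["image"][155:230,260:340],None,fx=3,fy=3);q=cv2.resize(d["scene"]["image"][195:265,235:380],None,fx=3,fy=3)
k=np.zeros((600,700,3),np.uint8);k[:350,:640]=a;k[360:360+t.shape[0],:t.shape[1]]=t;k[360:360+q.shape[0],250:250+q.shape[1]]=q
cv2.imwrite("pics/p5.png",k[...,::-1])
```

```text
[0.58706357 0.06786771 0.31035588] [-3.14150631e+00 -3.06244228e-03 -1.13560018e-01] [ 0.0003 -0.0009]
```

View pics/p5.png

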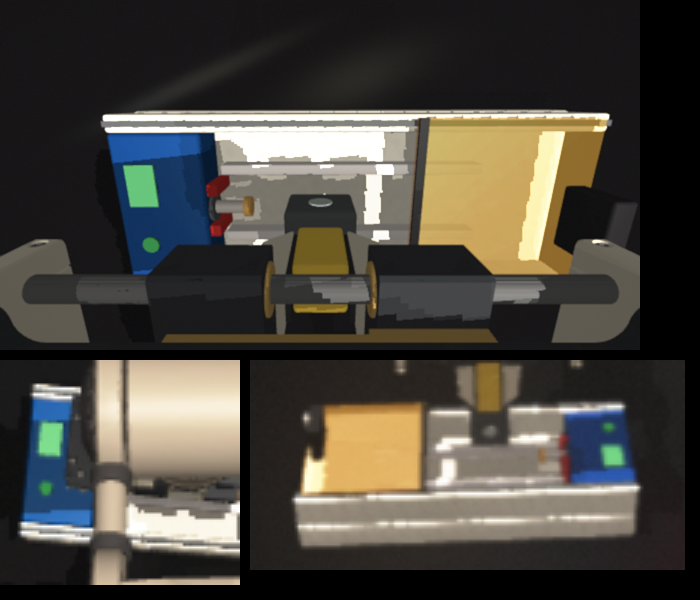

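The wrist picture shows the held block above the channel, with its far top edge at row ≈195, cols 292–352. The channel walls are at rows ≈167 and ≈230, the plunger head at (248,206), and the guard edge at col ≈418. I check the block's offset against the channel centre.

Run:
```python
from h import *
import pickle
d,s=pickle.load(open("p5.pkl","rb"));c=d["wrist"];g=cv2.cvtColor(c["image"],cv2.COLOR_RGB2GRAY)
print("cam",c["pose"][:3,3].round(4))
for u in(300,322,342): print("edge col",u,g[186:204,u].tolist())
print("col268",list(enumerate(g[150:250,268].tolist(),150)))
print("blk far edge z.125",[loc(onz(c,u,v,.125)) for u,v in((292,195),(322,195),(352,195))])
print("plunger",loc(onz(c,248,206,.052)),"pads",blob(c,(0,150,60),(8,255,255),(190,160,245,250),10)[1][:3])
```

```text
cam [0.6633 0.0585 0.2885]
edge col 300 [117, 116, 116, 116, 116, 117, 117, 107, 74, 41, 38, 38, 38, 39, 37, 38, 38, 39]
edge col 322 [115, 116, 115, 115, 116, 115, 115, 109, 78, 41, 37, 46, 74, 88, 88, 88, 87, 87]
edge col 342 [116, 116, 115, 116, 116, 116, 117, 107, 74, 40, 38, 38, 38, 38, 39, 39, 40, 38]
col268 [(150, 255), (151, 255), (152, 255), (153, 254), (154, 255), (155, 255), (156, 255), (157, 247), (158, 199), (159, 234), (160, 252), (161, 214), (162, 116), (163, 109), (164, 160), (165, 234), (166, 229), (167, 188), (168, 182), (169, 181), (170, 182), (171, 180), (172, 177), (173, 174), (174, 159), (175, 160), (176, 172), (177, 173), (178, 171), (179, 169), (180, 144), (181, 117), (182, 115), (183, 115), (184, 115), (185, 115), (186, 116), (187, 116), (188, 117), (189, 118), (190, 118), (191, 119), (192, 118), (193, 118), (194, 118), (195, 117), (196, 117), (197, 118), (198, 118), (199, 119), (200, 119), (201, 119), (202, 119), (203, 118), (204, 116), (205, 116), (206, 116), (207, 116), (208, 115), (209, 115), (210, 115), (211, 115), (212, 115), (213, 115), (214, 115), (215, 116), (216, 116), (217, 116), (218, 117), (219, 116), (220, 116), (221, 117), (222, 116), (223, 115), (224, 107), (225, 102), (226, 102), (227, 100), (228, 100), (229, 102), (230, 106), (231, 114), (232, 118), (233, 119), (234, 118), (235, 117), (236, 119), (237, 117), (238, 115), (239, 123), (240, 115), (241, 98), (242, 99), (243, 99), (244, 76), (245, 38), (246, 25), (247, 25), (248, 26), (249, 25)]
blk far edge z.125 [array([0.0295, 0.0132]), array([ 0.0295, -0.0026]), array([ 0.0295, -0.0184])]
plunger [-0.0004  0.0539] pads [(314, [207, 176, 22, 21], [217.3, 185.7], 1), (292, [211, 214, 21, 22], [220.8, 224.2], 2)]
```

Run:
```python
from h import *
import pickle
d,s=pickle.load(open("p5.pkl","rb"));c=d["wrist"]
print("block low edge",loc(onz(c,322,194,.087)),"+wall",loc(onz(c,268,180.2,.046)),"-wall",loc(onz(c,268,223.8,.030)),loc(onz(c,268,231,.046)))
```

```text
block low edge [ 0.0191 -0.0029] +wall [0.0185 0.0385] -wall [-0.0237  0.043 ] [-0.0237  0.0405]
```

The carrier is within about 0.5 mm of the channel centre. I lower it.

inch_along --offsets '[0.0005, 0, 0.015, 0, 0, 0, 0, 0, 0.015, 0, 0, 0, 0, 0, 0.01, 0, 0, 0, 0, 0, 0.008, 0, 0, 0, 0, 0, 0, 0, 0, 0, 0, 0, 0, 0, 0, 0]'

```text
time: 11.8
tool_pos: [0.5872, 0.0686, 0.261]
tool_rot: [3.142, -0.0, -0.113]
contact_force: [0.2, -0.2, -1.8]
opening: 0.0236
grip_force: 35.0
```

inch_along --offsets '[0, 0, 0.003, 0, 0, 0, 0, 0, 0.003, 0, 0, 0, 0, 0, 0, 0, 0, 0, 0, 0, 0, 0, 0, 0]'

```text
time: 12.13
tool_pos: [0.587, 0.0686, 0.2548]
tool_rot: [3.142, -0.0, -0.113]
contact_force: [0.1, -0.9, -2.7]
opening: 0.024
grip_force: 35.0
```

```bash
python3 -c "
from h import *
from cell import robot, read_camera, hand_in
s=robot.observe();print(s['tool_pos'],s['tool_rot'],loc(s['tool_pos']))"
```

```text
[0.58700076 0.06864163 0.25481121] [ 3.14151964e+00 -1.28363609e-04 -1.12655626e-01] [ 0.0001 -0.0001]
```

inch_along --offsets '[0, 0, 0.001, 0, 0, 0, 0, 0, 0, 0, 0, 0, 0, 0, 0, 0, 0, 0]'

```text
time: 12.38
tool_pos: [0.587, 0.0686, 0.2538]
tool_rot: [3.142, -0.0, -0.113]
contact_force: [0.6, -0.2, -1.7]
opening: 0.0243
grip_force: 35.0
```

inch_along --offsets '[0, 0, 0.0007, 0, 0, 0, 0, 0, 0, 0, 0, 0, 0, 0, 0, 0, 0, 0]'

```text
time: 12.63
tool_pos: [0.5871, 0.0686, 0.2535]
tool_rot: [3.142, -0.001, -0.113]
contact_force: [-0.9, -0.6, 3.2]
opening: 0.0238
grip_force: 35.0
```

Touched the floor lightly. Now I push along the channel.

inch_along --offsets '[0, -0.005, 0, 0, 0, 0, 0, -0.007, 0, 0, 0, 0, 0, -0.007, 0, 0, 0, 0, 0, -0.005, 0, 0, 0, 0, 0, -0.002, 0, 0, 0, 0, 0, 0, 0, 0, 0, 0]' --finger_gap 0 --clamp_n 45

```text
time: 13.13
tool_pos: [0.5902, 0.0954, 0.2535]
tool_rot: [3.141, -0.001, -0.112]
contact_force: [-0.9, -2.2, 4.9]
opening: 0.0235
grip_force: 45.0
```

inch_along --offsets '[0, -0.003, 0, 0, 0, 0, 0, -0.003, 0, 0, 0, 0, 0, -0.003, 0, 0, 0, 0, 0, 0, 0, 0, 0, 0, 0, 0, 0, 0, 0, 0]'

```text
time: 13.55
tool_pos: [0.5911, 0.1034, 0.2535]
tool_rot: [3.14, -0.001, -0.112]
contact_force: [0.0, -7.2, 4.9]
opening: 0.0235
grip_force: 45.0
```

inch_along --offsets '[0, -0.003, 0, 0, 0, 0, 0, -0.003, 0, 0, 0, 0, 0, -0.003, 0, 0, 0, 0, 0, 0, 0, 0, 0, 0, 0, 0, 0, 0, 0, 0]'

```text
time: 13.97
tool_pos: [0.5921, 0.112, 0.2535]
tool_rot: [3.139, -0.001, -0.112]
contact_force: [-0.9, -8.6, 6.3]
opening: 0.0235
grip_force: 45.0
```

```bash
python3 -c "
from h import *
from cell import robot, read_camera, hand_in
s=robot.observe();print(s['tool_pos'],s['tool_rot'],loc(s['tool_pos']))"
```

```text
[0.59214495 0.11195731 0.25350187] [ 3.13943741e+00 -9.20307557e-04 -1.11994965e-01] [0.0004 0.0435]
```

inch_along --offsets '[0, -0.002, 0, 0, 0, 0, 0, -0.002, 0, 0, 0, 0, 0, -0.002, 0, 0, 0, 0, 0, 0, 0, 0, 0, 0, 0, 0, 0, 0, 0, 0]'

```text
time: 14.38
tool_pos: [0.5928, 0.1175, 0.2535]
tool_rot: [3.139, -0.001, -0.112]
contact_force: [-2.5, -11.3, 6.8]
opening: 0.0239
grip_force: 45.0
```

inch_along --offsets '[0, -0.001, 0, 0, 0, 0, 0, -0.001, 0, 0, 0, 0, 0, 0, 0, 0, 0, 0]'

```text
time: 14.63
tool_pos: [0.593, 0.1193, 0.2535]
tool_rot: [3.138, -0.001, -0.112]
contact_force: [-1.9, -12.1, 7.3]
opening: 0.0236
grip_force: 45.0
```

inch_along --offsets '[0, -0.001, 0, 0, 0, 0, 0, 0, 0, 0, 0, 0]'

```text
time: 14.8
tool_pos: [0.5931, 0.1202, 0.2535]
tool_rot: [3.138, -0.001, -0.112]
contact_force: [-2.3, -12.2, 6.1]
opening: 0.0242
grip_force: 45.0
```

```bash
python3 -c "
from h import *
from cell import robot, read_camera, hand_in
s=robot.observe();print(s['contact_force'],s['tool_rot'],loc(s['tool_pos']))"
```

```text
[ -2.32695386 -12.19937131   6.10936437] [ 3.13793140e+00 -5.22371651e-04 -1.12078309e-01] [0.0004 0.0517]
```

inch_along --offsets '[0, -0.001, 0, 0, 0, 0, 0, 0, 0, 0, 0, 0]'

```text
time: 14.97
tool_pos: [0.5932, 0.1211, 0.2535]
tool_rot: [3.138, -0.001, -0.112]
contact_force: [-1.6, -11.8, 6.6]
opening: 0.0238
grip_force: 45.0
```

inch_along --offsets '[0, -0.001, 0, 0, 0, 0, 0, 0, 0, 0, 0, 0]'

```text
time: 15.13
tool_pos: [0.5933, 0.1216, 0.2535]
tool_rot: [3.137, -0.0, -0.112]
contact_force: [-2.5, -15.3, 8.3]
opening: 0.0237
grip_force: 45.0
```

inch_along --offsets '[0, -0.001, 0, 0, 0, 0, 0, 0, 0, 0, 0, 0]'

```text
time: 15.3
tool_pos: [0.5934, 0.1219, 0.2535]
tool_rot: [3.135, -0.0, -0.112]
contact_force: [-3.1, -18.7, 8.2]
opening: 0.0239
grip_force: 45.0
```

inch_along --offsets '[0, -0.001, 0, 0, 0, 0, 0, 0, 0, 0, 0, 0, 0, 0, 0, 0, 0, 0, 0, 0, 0, 0, 0, 0, 0, 0, 0, 0, 0, 0]'

```text
time: 15.72
tool_pos: [0.5935, 0.1222, 0.2536]
tool_rot: [3.134, 0.0, -0.112]
contact_force: [-3.7, -21.4, 8.7]
opening: 0.0235
grip_force: 45.0
```

Run:
```python
from h import *
from cell import robot, read_camera, hand_in
w,q=[read_camera(n)["image"] for n in("wrist","scene")];s=robot.observe();print(s["contact_force"],s["qvel"].round(4),loc(s["tool_pos"]))
q=cv2.resize(q[195:265,235:380],None,fx=3,fy=3);k=np.zeros((570,640,3),np.uint8);k[:350]=w[:350];k[355:355+q.shape[0],:q.shape[1]]=q
cv2.imwrite("pics/end.png",k[...,::-1])
```

```text
[ -1.37126883 -22.67681884   8.53952691] [ 0.0013  0.0017 -0.0019 -0.0006 -0.0011  0.0014] [0.0005 0.0538]
```

View pics/end.png

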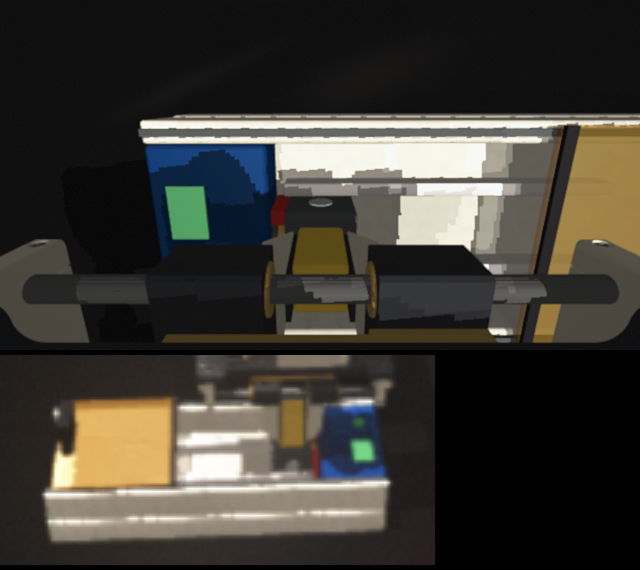

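The carrier's face is against the red stop at (280,210), upright in the channel, with the guard still open (edge at col ≈565). The push is about 22 N and steady, roughly 10 N of it on the stops, so I hand in.

```bash
python3 -c "
from cell import robot, read_camera, hand_in
print(hand_in())"
```

```text
the job is handed in; nothing more can be done
None
```

I handed the job in at about 16 s: the guard is fully open and the yellow carrier is held upright on the red stops at about 22 N total push (roughly 10 N on the stops by my estimate); the hand-in gave no verdict.

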